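Press the toe of a last with a jog lever

ROBOT

A 6-joint arm with a two-finger parallel gripper is mounted at the origin on the work surface. World frame = base frame: x ahead of the robot, y to its left, z up, the work surface at z = 0. Lengths are in m, angles in degrees, forces in N, time in s.
With the tool pointing down it reaches from about 0.375 to 0.9 m from the base axis. Payload 3.1 kg.
Tool frame: the origin (TCP) lies where the fingers leave the gripper's body, on its centre line; the fingertips stand 73 mm ahead of it and the grasp point (between the pads) lies 54 mm ahead of it; z points along the fingers, y is the direction in which the jaws open and shut (so a half turn about z gives the same grasp; the last joint's range is limited). The gripper opens to 85 mm and grips with 20 to 120 N. Pads are 22 mm wide; open, the fingers measure 114 mm over their backs; the gripper's body (76 mm by 85 mm) begins 54 mm behind the grasp point. The pads swing forward as they close: fully open they stand 13 mm farther back than shut.
Start: joints at [-74.742, 30.224, 82.088, -0, 67.689, -10.227], TCP at [0.269, -0.564, 0.304] pointing down, gripper open.
Joint ranges: [-176.69, 176.69], [-43.24, 126.21], [12.49, 139.97], [-82, 262], [0, 151.66], [-163.58, 163.58]. Speed limits (degrees/s): [159.86, 159.86, 180, 180, 180, 180].

INTERFACE

Orientations are given as a 3x3 rotation matrix whose columns are the frame's x, y, z axes.
In Python, from rig import read_state, get_image, job_done, recognise, regions_of gives the robot as it stands.
- The arm moves only by the tool jog_arm, never from a script. Its argument "series" is a list that holds one entry, the list of rows, each a list of 6 numbers: the shift along the tool's x, y, z in m, then the turn, a rotation vector about the tool's x, y, z in rad. In form: [[[tx, ty, tz, wx, wy, wz], ...]]. A call has 1 to 20 rows; each row shifts and turns the pose as measured when the row begins, along the tool's axes as they then stand; what a row does not reach is not made up. A row lasts 1/10 s, in which the tool goes at most 50 mm and 8.59 degrees, less where a joint would pass 70% of its speed; a pose out of reach is approached as far as the arm can. A call is refused whole if a number of a shift passes 0.05 or a number of a turn 0.15, either way. A call with a gripper value outside its range is refused whole. "grip" is the finger opening in m, from 0 to 0.0854, set as the call begins (left out, the last holds). The fingers move at their own pace and stop on an object; "squeeze" is the grip in N (left out, the last holds). Time passes only in rows, so rows that do not move let the fingers close. It gives the time, the measured TCP pose, the force and the opening at its end, in the units of the state.
- read_state(): the state, without advancing time (a new reading comes with each control period).
- get_image(name): name is "scene" or "top" or "wrist"; returns a dict with "image" (420x560x3 uint8, red, green, blue), "z_map" (420x560 float32, m along the optical axis (not along the pixel's ray), 0 where there is no reading), "mtx" (3x3 intrinsics, pixels), "rvec" (rotation vector, rad) and "tvec" (3), from world to camera coordinates, as OpenCV has them. Camera axes: x right, y down, z forward; pixel columns grow to the right and rows downward; lengths in m; the calibration is good to about 2 mm. A picture is of the moment at which its call begins.
- job_done(): hands the job in, once; it reports no verdict.
Trained networks look in the newest picture that a camera, given by its name, has taken for a name from the list of things; names that differ only in an ending like _2 or _b are one class to them, and where a whole thing is asked for, a point or a joint stands for the part that bears it (a point fixed in the world has none). Each returns a list of dicts, best first, with "p" (0 to 1); they miss things now and then, are a little off and sometimes report something else, mostly with a low value. They report only what shows in the picture. A call takes as long as a camera call. They do not tell look-alikes from the thing itself.
- recognise(label, camera): "location" ([x, y, z] in m, in world coordinates, good to about 4 mm: the middle of the surface that is visible of it).
- regions_of(label, camera): "pixels" (420x560 bool, what is visible of it).
The state is a dict: "clock": time; "qpos": joint angles; "dq": joint speeds; "joint_efforts": joint torques, N m; "tcp_pos": TCP position; "tool_rot": TCP orientation; "ft_force": force on the tool from outside, world axes, zero at the start; "wrist_torque": the same for the moment, N m; "opening": finger opening in m.
Only numpy, scipy, OpenCV 4.12 (cv2) and the standard library are available. Lean on these libraries where they do the work, as an engineer would, in place of code of your own. Each camera call takes 0.05 s, during which the arm holds its last target.

TASK

Turn the wooden last on the green toe press about its post until its toe points squarely at the black pad of the ram. Then tilt the spring-centred jog lever all the way over towards its green dot, never towards the red one, so that the ram comes out against the toe, keep it there for about a second, and let the lever come back upright. Do not run the ram out before the toe faces it, leave the last facing the pad, and do not disturb the tools and the dish lying around.

Things in the scene. Friction and masses are not known exactly. Their poses are not given: they have to be found in the camera images.
- press: Toe press fixed to the counter, green painted base plate 385 x 150 mm, 20 mm thick. Origin on the counter, on the vertical swivel axis of the last. +x points from the swivel axis along the plate to the ram; the plate runs from x = -90 to +295 mm. The green ram housing (100 long, 80 wide, top 175 mm above the counter) stands at x = 185 to 285 mm; the ram and its pad move along x, 150 mm above the counter.
- last (a joint): Swivel angle of the last about the vertical, rad, stiff enough (about 0.12 N m of friction) to stay where it is left; range -1.6 to 1.6. 0: toe points exactly along the press's +x, at the ram pad. Positive: toe turned counter-clockwise seen from above. It starts well turned to the positive side.
- last_grip (a point): Centre of the last's waist, on the swivel axis, 167.5 mm above the counter; x points to the toe, z up. Body 45 mm thick (145 to 190 mm above the counter); below it a cone of 30 mm radius and a steel post carry it. The waist is 44 mm wide with flat parallel sides from 15 mm behind this point to 17 mm ahead of it; the forepart is 68 mm wide, the heel 54 mm.
- last_toe (a point): Tip of the toe, 112 mm from the swivel axis, half-way up the thickness. The last is a pale wooden shoe form 197 mm long, lying sole upwards, with a dark line along its sole and a red patch at the toe.
- ram_pad (a point): Centre of the face of the black rubber ram pad (50 wide, 36 mm high) that looks at the last; 139 mm from the swivel axis at rest.
- ram (a joint): Travel of the ram, m: 0 at rest, positive out towards the last, 0.025 when the lever is fully over to green (it then meets the toe). It follows the lever: 0.05 m per rad, negative for red.
- lever_box: Grey control box fixed to the counter, 120 (x) x 160 (y) x 70 mm high. Origin under its centre. The lever stands at its centre and tilts along the box's y: +y is the side with the green dot, -y the side with the red dot.
- jog_lever (a joint): Tilt of the jog lever, rad: 0 upright (spring-centred), +0.5 the stop on the green side, -0.5 the stop on the red side. Pivot on the box's top, 70 mm above the counter. The spring takes 1.2 N m per rad, about 6 N at the grip fully over; let go, it returns to 0 at once.
- lever_grip (a point): Middle of the lever's black cylindrical grip, on its axis, 100 mm from the pivot (170 mm above the counter when upright). Grip 28 mm in diameter and 60 mm long, its top 200 mm above the counter; steel rod of 12 mm diameter below.
- green_dot (a point): Centre of the green dot (28 mm) on the box's top, 60 mm from the lever's pivot towards box +y.
- red_dot (a point): Centre of the red dot (28 mm) on the box's top, 60 mm from the lever's pivot towards box -y.
- pliers: Bystander: nickel eyelet pliers lying along its x, 165 mm long, 56 mm wide, about 15 mm high. Origin on the counter.
- punch: Bystander: red steel punch lying along its x, 130 mm long, 22 mm thick. Origin under its centre.
- dish: Bystander: white ceramic dish of bronze hooks, 90 mm across, 28 mm high. Origin under its centre.
- burnisher: Bystander: boxwood burnisher lying along its x, 155 mm long, 22 mm thick. Origin under its centre.
Not all that is in view belongs to the job. Of the things like the lever_box, leave any that is orange or turquoise; of the rest the larger one is meant.

How it is judged:
By the outcome, as a careful person would: the job done as asked, in the order asked, and still so for the second after the job is handed in, with the robot touching nothing.
It also fails if it takes over 53 s, if anything falls off the work surface, if the arm or the gripper's body presses on something with over 40 N, if the wrist force passes 120 N, or if a joint passes its speed limit or range.

## Working session

There is one attempt and no reset: what is moved stays moved. The work goes in short steps, Python scripts to look and compute and a tool call to move; the robot and the scene stay as the last step left them, time stands still between calls to the robot, and variables do not carry over. Pictures are saved under pics/ and viewed, and the job is handed in when it is done.

Besides the shell and the picture viewer there is one more tool, called after "Request:" as name(argument=value, ...), one argument or row to a line, values as JSON. jog_arm: Moves the arm, as the interface text tells. Its arguments: {"type":"object","properties":{"series":{"type":"array"},"grip":{"type":"number"},"squeeze":{"type":"number"}},"required":["series"]}

```bash
mkdir -p pics; ls; python3 - <<'E'
from rig import *
import cv2,pickle
d={}
for n in ["scene","top"]:
    im=get_image(n); d[n]=im
    cv2.imwrite(f"pics/{n}0.png",im["image"][:,:,::-1])
pickle.dump(d,open("d0.pkl","wb"))
s=read_state(); print(s)
E
```

```text
pics
{'clock': 0.1, 'qpos': array([-7.47433857e+01,  3.02734701e+01,  8.21494123e+01, -1.44069908e-03,
        6.76883529e+01, -1.02241985e+01]), 'dq': array([-0.01674493, -0.12895193, -0.17668226, -0.05716943, -0.02715103,
       -0.10765757]), 'joint_efforts': array([-2.36038049e-04, -4.43305027e+01, -1.78586751e+01, -2.20096567e-04,
        3.90092813e-03, -2.39348014e-05]), 'tcp_pos': array([ 0.26879855, -0.56368861,  0.3030311 ]), 'tool_rot': array([[ 9.02725372e-01,  4.30216943e-01, -5.33313243e-04],
       [ 4.30217153e-01, -9.02723499e-01,  1.86687854e-03],
       [ 3.21728381e-04, -1.91471913e-03, -9.99998115e-01]]), 'ft_force': array([1.58082592, 0.54572622, 0.04056369]), 'wrist_torque': array([ 0.00499231, -0.04983649,  0.00310157]), 'opening': 0.08537985648392818}
```

View pics/scene0.png

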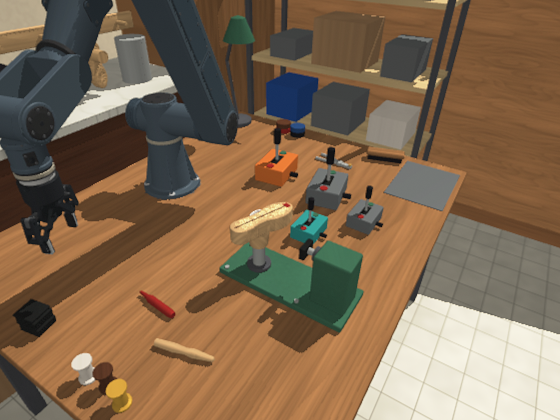

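View pics/top0.png

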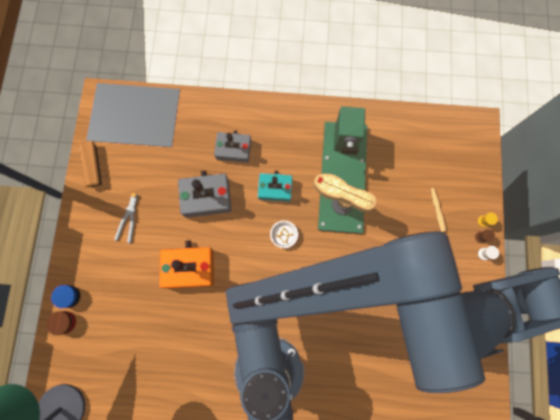

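Candidates for the lever box in the top view are orange (186,267), large grey (204,193), small grey (233,146) and turquoise (275,186). By the description it is the large grey one. I'll check that in a crop and measure.

```bash
cat > h.py <<'E'
import numpy as np,cv2
def world(im,uv,z=None,depth=False):
    K=im["mtx"];R=cv2.Rodrigues(np.array(im["rvec"],float))[0];t=np.array(im["tvec"],float).reshape(3)
    r=np.linalg.inv(K)@np.array([uv[0],uv[1],1.]); C=-R.T@t; d=R.T@r
    if z is None:
        s=im["z_map"][int(round(uv[1])),int(round(uv[0]))]
    else: s=(z-C[2])/d[2]
    return C+s*d
def cloud(im):
    K=im["mtx"];R=cv2.Rodrigues(np.array(im["rvec"],float))[0];t=np.array(im["tvec"],float).reshape(3)
    h,w=im["z_map"].shape; v,u=np.mgrid[:h,:w]
    p=np.stack([u,v,np.ones_like(u)],-1)@np.linalg.inv(K).T*im["z_map"][...,None]
    return (p-t)@R
def proj(im,P):
    return cv2.projectPoints(np.array(P,float).reshape(-1,3),np.array(im["rvec"],float),np.array(im["tvec"],float),im["mtx"],None)[0].reshape(-1,2)
E
python3 - <<'E'
from h import *;import pickle
from rig import *
d=pickle.load(open("d0.pkl","rb"));T=d["top"]
a=T["image"][120:250,150:290,::-1];b=T["image"][95:245,300:400,::-1]
A=cv2.resize(a,None,fx=3,fy=3,interpolation=cv2.INTER_CUBIC);B=cv2.resize(b,None,fx=3,fy=3,interpolation=cv2.INTER_CUBIC)
cv2.imwrite("pics/cropA.png",A);cv2.imwrite("pics/cropB.png",B)
for l in ["press","last","last_grip","last_toe","ram_pad","lever_box","lever_grip","green_dot","red_dot","pliers","punch","dish","burnisher"]:
    for c in ["top","scene"]:
        try: r=recognise(l,c)
        except Exception as e: print(l,c,e);continue
        print(l,c,[(round(float(x["p"]),2),np.round(x["location"],3).tolist()) for x in r[:5]])
E
```

```text
press top [(0.93, [0.642, -0.189, 0.024])]
press scene [(0.82, [0.674, -0.231, 0.048])]
last top [(0.88, [0.542, -0.183, 0.185])]
last scene [(0.78, [0.558, -0.206, 0.19]), (0.66, [0.701, -0.208, 0.165])]
last_grip top [(0.72, [0.545, -0.18, 0.191])]
last_grip scene [(0.87, [0.56, -0.213, 0.187])]
last_toe top [(0.87, [0.547, -0.183, 0.191])]
last_toe scene [(0.64, [0.56, -0.211, 0.185])]
ram_pad top [(0.62, [0.694, -0.199, 0.162])]
ram_pad scene [(0.47, [0.699, -0.207, 0.164])]
lever_box top [(0.83, [0.53, 0.249, 0.073]), (0.82, [0.297, 0.274, 0.068]), (0.76, [0.581, 0.025, 0.047]), (0.67, [0.708, 0.175, 0.052]), (0.45, [0.54, -0.182, 0.186])]
lever_box scene [(0.94, [0.592, 0.014, 0.049]), (0.87, [0.311, 0.258, 0.072]), (0.86, [0.55, 0.226, 0.07]), (0.79, [0.722, 0.16, 0.05]), (0.4, [0.54, 0.247, 0.163])]
lever_grip top [(0.61, [0.296, 0.279, 0.197]), (0.52, [0.713, 0.179, 0.136]), (0.51, [0.538, 0.253, 0.193])]
lever_grip scene [(0.68, [0.305, 0.28, 0.164]), (0.55, [0.537, 0.249, 0.163]), (0.52, [0.549, 0.224, 0.071]), (0.4, [0.59, 0.024, 0.114])]
green_dot top [(0.96, [0.712, 0.1
[... 227 characters left out ...]
258, 0.07])]
red_dot top [(0.91, [0.297, 0.281, 0.074]), (0.84, [0.533, 0.252, 0.074]), (0.84, [0.709, 0.181, 0.052]), (0.81, [0.582, 0.024, 0.05])]
red_dot scene [(0.77, [0.311, 0.256, 0.07]), (0.74, [0.594, 0.013, 0.05]), (0.7, [0.72, 0.164, 0.048]), (0.63, [0.551, 0.227, 0.072]), (0.43, [0.7, -0.208, 0.162])]
pliers top [(0.66, [0.642, -0.19, 0.024]), (0.6, [0.448, 0.503, 0.011])]
pliers scene []
punch top []
punch scene [(0.52, [0.412, -0.46, 0.017])]
dish top [(0.63, [0.434, -0.014, 0.012])]
dish scene [(0.29, [0.557, -0.529, 0.016])]
burnisher top [(0.49, [0.554, -0.52, 0.017])]
burnisher scene [(0.8, [0.558, -0.528, 0.015]), (0.68, [0.542, 0.248, 0.163]), (0.22, [0.548, 0.224, 0.07])]
```

```bash
python3 - <<'E'
from h import *;import pickle
d=pickle.load(open("d0.pkl","rb"));T=d["top"]
P=cloud(T)
hsv=cv2.cvtColor(T["image"],cv2.COLOR_RGB2HSV)
# large grey box top: z~.07 within crop
def rect(m):
    q=P[m][:,:2].astype(np.float32); r=cv2.minAreaRect(q); return len(q),np.round(r[0],4),np.round(r[1],4),round(r[2],2), cv2.boxPoints(r).round(3).tolist()
win=np.zeros(P.shape[:2],bool);win[165:220,170:240]=1
m=win&(abs(P[...,2]-.07)<.006);print("box",rect(m))
win[:]=0;win[95:240,305:385]=1
g=win&(hsv[...,0]>60)&(hsv[...,0]<95)&(hsv[...,1]>90)&(abs(P[...,2]-.02)<.006);print("plate",rect(g))
g2=win&(abs(P[...,2]-.175)<.006)&(hsv[...,0]>60)&(hsv[...,0]<95)&(hsv[...,1]>80);print("housing",rect(g2))
w=win.copy();w[170:215]|=0
l=win&(abs(P[...,2]-.19)<.008)&(hsv[...,0]<40);print("last",rect(l))
for nm,lo,hi,zz in [("red",(0,120,80),(6,255,255),.07),("red2",(172,120,80),(180,255,255),.07),("green",(40,80,40),(95,255,255),.07)]:
    k=cv2.inRange(hsv,lo,hi)>0
    w=np.zeros_like(k);w[165:220,170:240]=1
    ys,xs=np.nonzero(k&w)
    if len(xs): print(nm,len(xs),xs.mean(),ys.mean(),world(T,(xs.mean(),ys.mean()),.07))
E
```

```text
box (1532, array([0.5369, 0.2556]), array([0.1206, 0.1597]), 11.36, [[0.4620000123977661, 0.32199999690055847], [0.49399998784065247, 0.16500000655651093], [0.6119999885559082, 0.1889999955892563], [0.5799999833106995, 0.34599998593330383]])
plate (12, array([ 0.5894, -0.1984]), array([0.084 , 0.2513]), 87.49, [[0.4620000123977661, -0.23499999940395355], [0.7129999995231628, -0.2460000067949295], [0.7170000076293945, -0.16200000047683716], [0.4659999907016754, -0.1509999930858612]])
housing (379, array([ 0.7705, -0.197 ]), array([0.0776, 0.0686]), 2.31, [[0.7300000190734863, -0.164000004529953], [0.7329999804496765, -0.2329999953508377], [0.8109999895095825, -0.23000000417232513], [0.8080000281333923, -0.16099999845027924]])Traceback (most recent call last):
  File "<stdin>", line 13, in <module>
numpy._core._exceptions._UFuncOutputCastingError: Cannot cast ufunc 'bitwise_or' output from dtype('int64') to dtype('bool') with casting rule 'same_kind'
```

View pics/cropA.png

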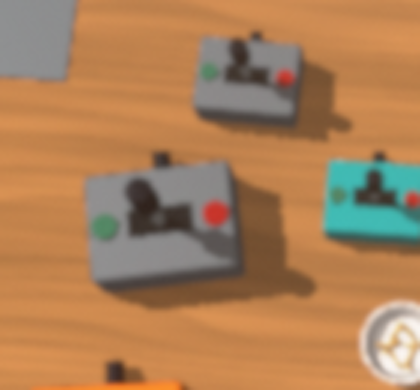

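View pics/cropB.png

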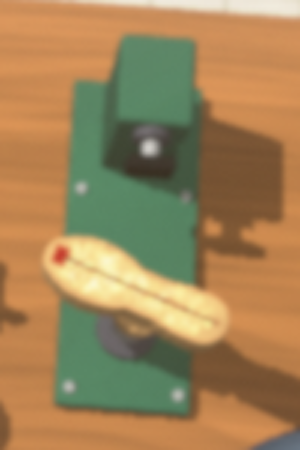

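The crop confirms the choice: the box at (204,193) measures 0.121 x 0.160 m, with green on the left and red on the right. Next is the press and last fit.

```bash
python3 - <<'E'
from h import *;import pickle
d=pickle.load(open("d0.pkl","rb"));
def rect(q):
    r=cv2.minAreaRect(q[:,:2].astype(np.float32)); return len(q),np.round(r[0],4),np.round(r[1],4),round(r[2],2), cv2.boxPoints(r).round(3).tolist()
for n in ["top","scene"]:
    T=d[n];P=cloud(T);hsv=cv2.cvtColor(T["image"],cv2.COLOR_RGB2HSV)
    reg=(P[...,0]>.4)&(P[...,0]<.9)&(P[...,1]<-.05)&(P[...,1]>-.35)
    gr=(hsv[...,0]>50)&(hsv[...,0]<95)&(hsv[...,1]>70)
    for nm,m in [("plate",reg&gr&(P[...,2]<.035)&(P[...,2]>.012)),("housing",reg&gr&(abs(P[...,2]-.175)<.006)),("last",reg&(abs(P[...,2]-.19)<.006)&(hsv[...,0]<40)&(hsv[...,2]>100))]:
        q=P[m]
        if len(q)<5: print(n,nm,len(q));continue
        print(n,nm,rect(q),np.round(np.median(q,0),4))
    k=m&((hsv[...,0]<6)|(hsv[...,0]>172))&(hsv[...,1]>140); print("toe red",P[k].mean(0))
    w=(P[...,0]>.45)&(P[...,0]<.62)&(P[...,1]<.36)&(P[...,1]>.15)&(abs(P[...,2]-.07)<.006)
    r=w&((hsv[...,0]<8)|(hsv[...,0]>172))&(hsv[...,1]>140); g=w&gr
    print("red",P[r].mean(0),"green",P[g].mean(0)); print("box",rect(P[w]))
    q=P[(P[...,0]>.45)&(P[...,0]<.64)&(P[...,1]<.34)&(P[...,1]>.18)&(P[...,2]>.15)&(P[...,2]<.21)]
    print("grip",len(q),q.min(0),q.max(0))
# plate corners by pixel in top (crop B/3+offset), z=.02
T=d["top"]
for c in [(55,403),(188,413),(78,82),(203,92),(68,386),(178,395),(81,187),(187,197)]:
    print(c,world(T,(c[0]/3+300-.33,c[1]/3+95-.33),.02).round(4))
E
```

```text
top plate (1923, array([ 0.6436, -0.2   ]), array([0.1416, 0.375 ]), 89.83, [[0.4560000002384186, -0.27000001072883606], [0.8309999704360962, -0.2709999978542328], [0.8309999704360962, -0.12999999523162842], [0.4560000002384186, -0.1289999932050705]]) [ 0.6533 -0.1838  0.0206]
top housing (596, array([ 0.7753, -0.1998]), array([0.0773, 0.0912]), 88.55, [[0.7289999723434448, -0.2370000034570694], [0.8199999928474426, -0.23999999463558197], [0.8220000267028809, -0.16200000047683716], [0.7310000061988831, -0.1599999964237213]]) [ 0.7732 -0.1978  0.1754]
top last (1052, array([ 0.5496, -0.1878]), array([0.1937, 0.0647]), 70.06, [[0.4860000014305115, -0.2680000066757202], [0.546999990940094, -0.28999999165534973], [0.6129999756813049, -0.1080000028014183], [0.5519999861717224, -0.0860000029206276]]) [ 0.5483 -0.1809  0.1903]
toe red [ 0.57787536 -0.10919995  0.19026648]
red [0.54765282 0.19761319 0.07183357] green [0.52348935 0.31623466 0.07206493]
box (1532, array([0.5369, 0.2556]), array([0.1206, 0.1597]), 11.36, [[0.4620000123977661, 0.32199999690055847], [0.49399998784065247, 0.165000
[... 1051 characters left out ...]
  0.19205322]
red [0.55166489 0.19682103 0.0738999 ] green [0.53182573 0.31668792 0.07269411]
box (730, array([0.5378, 0.2567]), array([0.1201, 0.1645]), 11.66, [[0.4620000123977661, 0.32499998807907104], [0.4959999918937683, 0.164000004529953], [0.6129999756813049, 0.18799999356269836], [0.5799999833106995, 0.3490000069141388]])
grip 119 [0.52681284 0.24012433 0.15041998] [0.55236214 0.2641602  0.20232523]
(55, 403) [ 0.4553 -0.1254  0.02  ]
(188, 413) [ 0.4556 -0.272   0.02  ]
(78, 82) [ 0.8339 -0.1296  0.02  ]
(203, 92) [ 0.833  -0.2753  0.02  ]
(68, 386) [ 0.4754 -0.1386  0.02  ]
(178, 395) [ 0.4748 -0.2602  0.02  ]
(81, 187) [ 0.7063 -0.1402  0.02  ]
(187, 197) [ 0.7039 -0.2615  0.02  ]
```

Fit:
- **Swivel axis:** about (0.545, -0.2003).
- **Press yaw:** about -0.5°.
- **Last direction:** about 70.5° in world axes.
- **Lever box:** centre (0.537, 0.256), yaw about 11.4°.

I'll move above the last and align the tool's x axis with the toe.

Request:
jog_arm(
  series=[
    [[0.029, -0.015, 0, 0, 0, 0], [0.029, -0.015, 0, 0, 0, 0], [0.029, -0.015, 0, 0, 0, 0], [0.029, -0.015, 0, 0, 0, 0], [0.029, -0.015, 0, 0, 0, 0], [0.029, -0.015, 0, 0, 0, 0], [0.029, -0.015, 0, 0, 0, 0], [0.029, -0.015, 0, 0, 0, 0], [0.029, -0.015, 0, 0, 0, 0], [0.029, -0.015, 0, 0, 0, 0], [0.029, -0.015, 0, 0, 0, 0], [0.029, -0.015, 0, 0, 0, 0], [0.029, -0.015, 0, 0, 0, 0], [0.029, -0.015, 0, 0, 0, 0], [0, 0, 0, 0, 0, -0.13], [0, 0, 0, 0, 0, -0.13], [0, 0, 0, 0, 0, -0.13], [0, 0, 0, 0, 0, -0.13], [0, 0, 0, 0, 0, -0.13], [0, 0, 0, 0, 0, -0.13]],
  ],
  grip=0.0854,
)

```text
clock: 3.4
tcp_pos: [0.5579, -0.1869, 0.3042]
tool_rot: [[0.311, 0.951, 0.005], [0.951, -0.311, -0.006], [-0.004, 0.007, -1.0]]
ft_force: [-0.3, 0.1, -0.5]
opening: 0.0853
```

```bash
cat > st.py <<'E'
from rig import *
from h import *
def st(tgt=None,a=None):
    s=read_state();R=np.array(s["tool_rot"]);p=np.array(s["tcp_pos"])
    print("t",round(s["clock"],2),"p",p.round(4),"a",round(np.degrees(np.arctan2(R[1,0],R[0,0])),2),"zax",R[:,2].round(4),"F",np.round(s["ft_force"],1),"M",np.round(s["wrist_torque"],2),"open",round(s["opening"],4),"q",np.round(s["qpos"],1))
    if tgt is not None: print("tool delta",(R.T@(np.array(tgt)-p)).round(4))
E
python3 - <<'E'
from st import *
st([.545,-.2003,.295])
w=get_image("wrist");cv2.imwrite("pics/w1.png",w["image"][:,:,::-1])
t=get_image("top");cv2.imwrite("pics/t1.png",t["image"][:,:,::-1])
import pickle;pickle.dump(w,open("w1.pkl","wb"))
P=cloud(w);hsv=cv2.cvtColor(w["image"],cv2.COLOR_RGB2HSV)
m=(abs(P[...,2]-.19)<.006)&(hsv[...,0]<40)&(hsv[...,2]>100)&(P[...,0]>.4)
r=cv2.minAreaRect(P[m][:,:2].astype(np.float32));print(r)
k=m&((hsv[...,0]<6))&(hsv[...,1]>150);print(P[k].mean(0),k.sum())
E
```

```text
t 3.4 p [ 0.5579 -0.1869  0.3042] a 71.91 zax [ 0.0054 -0.0064 -1.    ] F [-0.3  0.1 -0.5] M [ 0.   -0.04 -0.05] open 0.0853 q [-29.3  27.2  87.7  -0.2  64.6 -11.2]
tool delta [-0.0167 -0.0082  0.0092]
((0.5496292114257812, -0.18465718626976013), (0.18941885232925415, 0.06535254418849945), 69.05249786376953)
[ 0.5772402  -0.11018482  0.19015991] 912
```

View pics/w1.png

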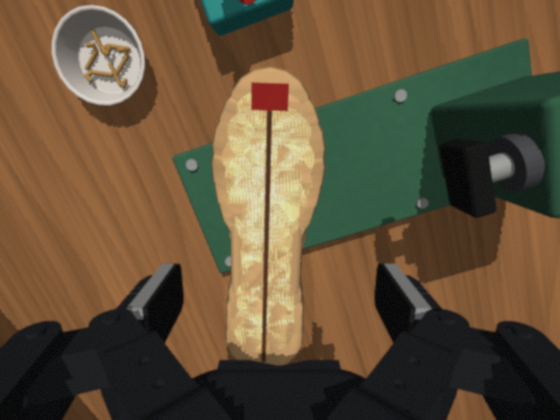

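The wrist view shows the last (toe patch at (270,97), dark line from (270,112) to (264,358)), four plate screws, the pad at (468,178), and the dish clear at (97,55).

```bash
python3 - <<'E'
from h import *;import pickle
w=pickle.load(open("w1.pkl","rb"))
a=world(w,(270,112),.19);b=world(w,(264,358),.19);print(a,b,np.degrees(np.arctan2(*(a-b)[1::-1])))
for c in [(192,164),(400,96),(229,262),(422,203)]: print(c,world(w,c,.022).round(4), world(w,c).round(4))
A=np.array([.545,-.2003]);d=(a-b)[:2];d/=np.linalg.norm(d);v=A-a[:2];print("perp off",v[0]*-d[1]+v[1]*d[0])
g=cloud(w);hsv=cv2.cvtColor(w["image"],cv2.COLOR_RGB2HSV)
m=(abs(g[...,2]-.19)<.006)&(hsv[...,0]<40)&(hsv[...,2]>100)&(g[...,0]>.4)
q=g[m][:,:2]-A; s=q@d; n=q@np.array([-d[1],d[0]])
for lo in np.arange(-.09,.115,.01):
    k=(s>=lo)&(s<lo+.01)
    if k.sum()>5: print(round(lo,3),n[k].min().round(4),n[k].max().round(4),((n[k].max()+n[k].min())/2).round(4))
print(s.max(),s.min())
E
```

```text
[ 0.57500608 -0.11790802  0.19      ] [ 0.52046921 -0.26835609  0.19      ] 70.0746052650197
(192, 164) [ 0.4755 -0.1402  0.022 ] [ 0.4757 -0.1402  0.0228]
(400, 96) [ 0.7046 -0.1417  0.022 ] [ 0.704  -0.1416  0.0238]
(229, 262) [ 0.4729 -0.2614  0.022 ] [ 0.4734 -0.2607  0.0237]
(422, 203) [ 0.7045 -0.2613  0.022 ] [ 0.7039 -0.2607  0.0235]
perp off 0.00013094881789579849
-0.08 -0.0206 0.0219 0.0006
-0.07 -0.0259 0.026 0.0
-0.06 -0.0257 0.0261 0.0002
-0.05 -0.0252 0.0261 0.0005
-0.04 -0.0252 0.0261 0.0004
-0.03 -0.024 0.0245 0.0002
-0.02 -0.0222 0.0231 0.0005
-0.01 -0.0216 0.0222 0.0003
-0.0 -0.0216 0.0221 0.0002
0.01 -0.0234 0.0238 0.0002
0.02 -0.0271 0.0279 0.0004
0.03 -0.0301 0.0305 0.0002
0.04 -0.0318 0.0323 0.0003
0.05 -0.0324 0.033 0.0003
0.06 -0.0317 0.0328 0.0005
0.07 -0.0315 0.032 0.0003
0.08 -0.0283 0.029 0.0003
0.09 -0.0244 0.0253 0.0004
0.1 -0.0189 0.0199 0.0005
0.11 -0.0038 0.0065 0.0013
0.11096264633853781 -0.0786961159003526
```

Request:
jog_arm(
  series=[
    [[-0.0167, -0.008, 0, 0.007, 0.004, 0.03], [0, 0, 0, 0, 0, 0], [0, 0, 0, 0, 0, 0]],
  ],
)

```text
clock: 3.8
tcp_pos: [0.5452, -0.2002, 0.3043]
tool_rot: [[0.352, 0.936, 0.001], [0.936, -0.352, -0.0], [0.0, 0.001, -1.0]]
ft_force: [0.0, 0.6, 0.2]
opening: 0.0852
```

```bash
python3 - <<'E'
from st import *
st([.545,-.2003,.2225])
E
```

```text
t 3.8 p [ 0.5452 -0.2002  0.3043] a 69.37 zax [ 0.001 -0.    -1.   ] F [0.  0.6 0.2] M [ 0.04  0.   -0.06] open 0.0852 q [-31.2  26.8  88.6   0.   64.6 -10.6]
tool delta [-0.0002 -0.0002  0.0818]
```

Request:
jog_arm(
  series=[
    [[0, 0, 0.016, 0, 0, -0.012], [0, 0, 0.016, 0, 0, 0], [0, 0, 0.016, 0, 0, 0], [0, 0, 0.016, 0, 0, 0], [0, 0, 0.016, 0, 0, 0], [0, 0, 0, 0, 0, 0], [0, 0, 0, 0, 0, 0]],
  ],
)

```text
clock: 4.5
tcp_pos: [0.5493, -0.1986, 0.2235]
tool_rot: [[0.346, 0.938, 0.008], [0.938, -0.346, -0.002], [0.001, 0.008, -1.0]]
ft_force: [0.1, -0.3, 0.2]
opening: 0.0856
```

```bash
python3 - <<'E'
from st import *
st([.545,-.2003,.2225])
E
```

```text
t 4.5 p [ 0.5493 -0.1986  0.2235] a 69.75 zax [ 0.0079 -0.0019 -1.    ] F [ 0.1 -0.3  0.2] M [-0.   -0.01  0.  ] open 0.0856 q [-30.9  32.9  92.6   0.2  54.  -10.7]
tool delta [-0.0031 -0.0035  0.001 ]
```

Request:
jog_arm(
  series=[
    [[-0.003, -0.0035, 0.001, 0.008, -0.001, -0.006], [0, 0, 0, 0, 0, 0]],
  ],
)

```text
clock: 4.7
tcp_pos: [0.5455, -0.2002, 0.2238]
tool_rot: [[0.34, 0.94, 0.001], [0.94, -0.34, -0.001], [-0.001, 0.002, -1.0]]
ft_force: [0.1, -0.2, -0.2]
opening: 0.0857
```

```bash
python3 - <<'E'
from st import *
st([.545,-.2003,.2225])
E
```

```text
t 4.7 p [ 0.5455 -0.2002  0.2238] a 70.13 zax [ 0.0013 -0.0011 -1.    ] F [ 0.1 -0.2 -0.2] M [-0.08  0.01 -0.04] open 0.0857 q [-31.2  32.7  92.9  -0.   54.3 -11.3]
tool delta [-0.0002 -0.0005  0.0013]
```

Aligned. I'll close on the waist gently.

Request:
jog_arm(
  series=[
    [[0, 0, 0, 0, 0, 0], [0, 0, 0, 0, 0, 0], [0, 0, 0, 0, 0, 0], [0, 0, 0, 0, 0, 0], [0, 0, 0, 0, 0, 0], [0, 0, 0, 0, 0, 0], [0, 0, 0, 0, 0, 0]],
  ],
  grip=0.035,
  squeeze=35,
)

```text
clock: 5.4
tcp_pos: [0.5456, -0.2006, 0.2258]
tool_rot: [[0.341, 0.94, 0.003], [0.94, -0.341, -0.002], [-0.001, 0.003, -1.0]]
ft_force: [-0.3, 0.3, -0.1]
opening: 0.0438
```

```bash
python3 - <<'E'
from st import *
st([.545,-.2003,.2225])
E
```

```text
t 5.4 p [ 0.5456 -0.2006  0.2258] a 70.09 zax [ 0.0026 -0.002  -1.    ] F [-0.3  0.3 -0.1] M [ 0.02  0.13 -0.02] open 0.0438 q [-31.2  32.6  92.8  -0.   54.4 -11.3]
tool delta [ 0.     -0.0006  0.0033]
```

Request:
jog_arm(
  series=[
    [[0, 0, 0.001, 0.002, 0, 0.06], [0, 0, 0, 0, 0, 0.1], [0, 0, 0, 0, 0, 0.1], [0, 0, 0, 0, 0, 0.1], [0, 0, 0, 0, 0, 0]],
  ],
)

```text
clock: 5.9
tcp_pos: [0.5453, -0.2003, 0.2258]
tool_rot: [[0.658, 0.753, 0.001], [0.753, -0.658, -0.003], [-0.001, 0.003, -1.0]]
ft_force: [-0.5, 0.0, -0.3]
opening: 0.0436
```

```bash
python3 - <<'E'
from st import *
st([.545,-.2003,.225])
E
```

```text
t 5.9 p [ 0.5453 -0.2003  0.2258] a 48.86 zax [ 0.0011 -0.0027 -1.    ] F [-0.5  0.  -0.3] M [-0.02 -0.02 -0.09] open 0.0436 q [-31.1  32.6  92.8  -0.1  54.5  10.1]
tool delta [-0.0002 -0.0002  0.0008]
```

Request:
jog_arm(
  series=[
    [[0, 0, 0, 0.002, 0, 0.1], [0, 0, 0, 0, 0, 0.1], [0, 0, 0, 0, 0, 0.1], [0, 0, 0, 0, 0, 0.1], [0, 0, 0, 0, 0, 0.1], [0, 0, 0, 0, 0, 0.1], [0, 0, 0, 0, 0, 0.1], [0, 0, 0, 0, 0, 0.08], [0, 0, 0, 0, 0, 0.05], [0, 0, 0, 0, 0, 0], [0, 0, 0, 0, 0, 0]],
  ],
)

```text
clock: 7.0
tcp_pos: [0.5449, -0.1994, 0.2258]
tool_rot: [[1.0, 0.021, -0.001], [0.021, -1.0, -0.003], [-0.001, 0.003, -1.0]]
ft_force: [-0.6, -0.4, 1.3]
opening: 0.0436
```

```bash
python3 - <<'E'
from st import *
st([.545,-.2003,.225])
E
```

```text
t 7.0 p [ 0.5449 -0.1994  0.2258] a 1.21 zax [-9.0e-04 -2.6e-03 -1.0e+00] F [-0.6 -0.4  1.3] M [-0.07  0.11 -0.14] open 0.0436 q [-31.1  32.6  92.9  -0.2  54.6  57.8]
tool delta [0.     0.0009 0.0008]
```

Request:
jog_arm(
  series=[
    [[0, 0.0009, 0, 0.003, 0, 0.026], [0, 0, 0, 0, 0, 0], [0, 0, 0, 0, 0, 0]],
  ],
)

```text
clock: 7.3
tcp_pos: [0.5449, -0.1995, 0.2258]
tool_rot: [[1.0, -0.002, -0.001], [-0.002, -1.0, -0.0], [-0.001, 0.0, -1.0]]
ft_force: [-1.8, 0.9, 0.1]
opening: 0.0432
```

```bash
python3 - <<'E'
from st import *
st([.545,-.2003,.225])
w=get_image("wrist");cv2.imwrite("pics/w2.png",w["image"][:,:,::-1])
import pickle;pickle.dump(w,open("w2.pkl","wb"))
E
```

```text
t 7.3 p [ 0.5449 -0.1995  0.2258] a -0.13 zax [-0.001 -0.    -1.   ] F [-1.8  0.9  0.1] M [-0.52  0.11 -0.18] open 0.0432 q [-31.1  32.6  92.8  -0.   54.7  59. ]
tool delta [0.0001 0.0008 0.0008]
```

View pics/w2.png

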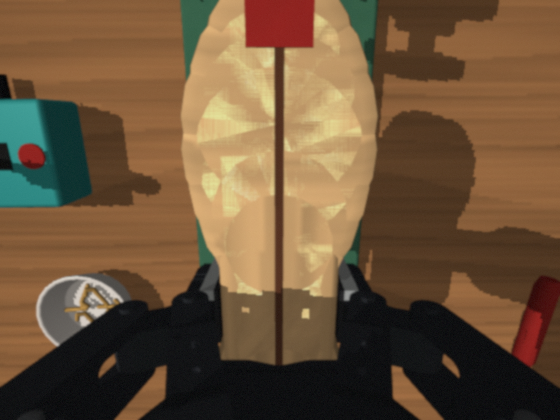

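The wrist view shows the last pointing straight up the image (line at column 279), with the dish and punch clear. I'll open, rise and measure.

Request:
jog_arm(
  series=[
    [[0, 0, 0, 0, 0, 0], [0, 0, 0, 0, 0, 0], [0, 0, 0, 0, 0, 0], [0, 0, 0, 0, 0, 0], [0, 0, 0, 0, 0, 0], [0, 0, -0.01, 0, 0, 0], [0, 0, -0.02, 0, 0, 0], [0, 0, -0.02, 0, 0, 0], [0, 0, -0.02, 0, 0, 0], [0, 0, -0.03, 0, 0, 0], [0, 0, -0.03, 0, 0, 0], [0, 0, 0, 0, 0, 0]],
  ],
  grip=0.0854,
)

```text
clock: 8.55
tcp_pos: [0.5454, -0.2007, 0.3641]
tool_rot: [[1.0, -0.004, 0.001], [-0.004, -1.0, 0.0], [0.001, -0.0, -1.0]]
ft_force: [0.1, -0.7, 0.4]
opening: 0.085
```

```bash
python3 - <<'E'
from st import *
st([.545,-.2003,.225])
w=get_image("wrist");cv2.imwrite("pics/w3.png",w["image"][:,:,::-1])
import pickle;pickle.dump(w,open("w3.pkl","wb"))
A=np.array([.545,-.2003]);g=cloud(w);hsv=cv2.cvtColor(w["image"],cv2.COLOR_RGB2HSV)
m=(abs(g[...,2]-.19)<.006)&(hsv[...,0]<40)&(hsv[...,2]>100)&(g[...,0]>.4)&(g[...,0]<.665)
q=g[m][:,:2]-A; s=q[:,0];n=q[:,1];c=[]
for lo in np.arange(-.09,.115,.01):
    k=(s>=lo)&(s<lo+.01)
    if k.sum()>20: c.append((lo+.005,(n[k].max()+n[k].min())/2,n[k].max()-n[k].min()))
c=np.array(c);print(c.round(4));f=np.polyfit(c[:,0],c[:,1],1);print("angle",np.degrees(f[0]),f[1])
E
```

```text
t 8.55 p [ 0.5454 -0.2007  0.3641] a -0.21 zax [ 9.e-04  4.e-04 -1.e+00] F [ 0.1 -0.7  0.4] M [-0.03 -0.04  0.02] open 0.085 q [-31.2  23.1  84.4   0.1  72.5  59. ]
tool delta [-0.0005 -0.0003  0.1391]
[[-8.50e-02  2.00e-04  2.39e-02]
 [-7.50e-02 -3.00e-04  4.51e-02]
 [-6.50e-02 -4.00e-04  5.16e-02]
 [-5.50e-02  1.00e-04  5.26e-02]
 [-4.50e-02 -4.00e-04  5.09e-02]
 [-3.50e-02 -0.00e+00  5.14e-02]
 [-2.50e-02 -4.00e-04  4.84e-02]
 [-1.50e-02  4.00e-04  4.46e-02]
 [-5.00e-03 -1.00e-04  4.31e-02]
 [ 5.00e-03 -5.00e-04  4.34e-02]
 [ 1.50e-02 -3.00e-04  4.67e-02]
 [ 2.50e-02 -6.00e-04  5.47e-02]
 [ 3.50e-02 -2.00e-04  6.11e-02]
 [ 4.50e-02 -0.00e+00  6.42e-02]
 [ 5.50e-02 -1.00e-04  6.52e-02]
 [ 6.50e-02  1.00e-04  6.49e-02]
 [ 7.50e-02 -4.00e-04  6.34e-02]
 [ 8.50e-02 -5.00e-04  5.67e-02]
 [ 9.50e-02 -5.00e-04  5.04e-02]
 [ 1.05e-01 -1.00e-04  3.78e-02]]
angle -0.062169139221586914 -0.0001896490059473974
```

View pics/w3.png

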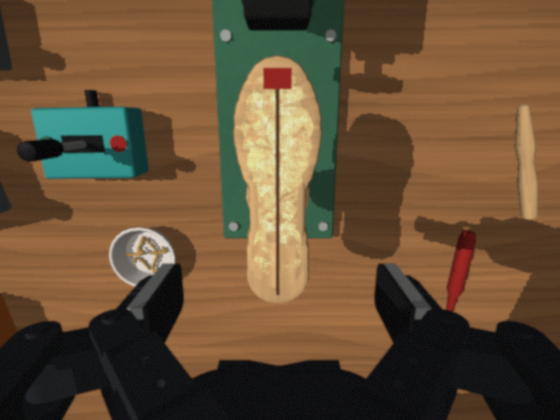

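The last faces the pad to within about 0.2°: line at columns 277–278, screws symmetric at (226,35) and (331,35). Next I move above the lever at this height.

Request:
jog_arm(
  series=[
    [[0, -0.028, 0, 0, 0, 0], [0, -0.028, 0, 0, 0, 0], [0, -0.028, 0, 0, 0, 0], [0, -0.028, 0, 0, 0, 0], [0, -0.028, 0, 0, 0, 0], [0, -0.028, 0, 0, 0, 0], [0, -0.028, 0, 0, 0, 0], [0, -0.028, 0, 0, 0, 0], [0, -0.028, 0, 0, 0, 0], [0, -0.028, 0, 0, 0, 0], [0, -0.028, 0, 0, 0, 0], [0, -0.028, 0, 0, 0, 0], [0, -0.028, 0, 0, 0, 0], [0, -0.028, 0, 0, 0, 0], [0, -0.028, 0, 0, 0, 0], [0, 0, 0, 0, 0, -0.07], [0, 0, 0, 0, 0, -0.07], [0, 0, 0, 0, 0, -0.06], [0, 0, 0, 0, 0, 0]],
  ],
)

```text
clock: 10.5
tcp_pos: [0.5335, 0.2372, 0.3421]
tool_rot: [[0.979, 0.2, -0.048], [0.201, -0.98, 0.003], [-0.046, -0.013, -0.999]]
ft_force: [0.3, -0.8, -0.0]
opening: 0.0854
```

```bash
python3 - <<'E'
from st import *
st([.537,.2555,.33])
w=get_image("wrist");cv2.imwrite("pics/w4.png",w["image"][:,:,::-1])
import pickle;pickle.dump(w,open("w4.pkl","wb"))
g=cloud(w);hsv=cv2.cvtColor(w["image"],cv2.COLOR_RGB2HSV)
q=(g[...,0]>.44)&(g[...,0]<.64)&(g[...,1]>.14)&(g[...,1]<.38)
b=q&(abs(g[...,2]-.07)<.005);print(cv2.minAreaRect(g[b][:,:2].astype(np.float32)))
k=b&(hsv[...,1]>120);
for nm,kk in [("red",k&((hsv[...,0]<8)|(hsv[...,0]>172))),("green",k&(hsv[...,0]>40)&(hsv[...,0]<95))]: print(nm,kk.sum(),g[kk].mean(0))
t=q&(abs(g[...,2]-.2)<.008);print("top",t.sum(),g[t].min(0),g[t].max(0))
E
```

```text
t 10.5 p [0.5335 0.2372 0.3421] a 11.6 zax [-0.0481  0.0034 -0.9988] F [ 0.3 -0.8 -0. ] M [ 0.05 -0.02 -0.  ] open 0.0854 q [12.7 25.4 84.2  0.8 73.  90.9]
tool delta [ 0.0077 -0.017   0.012 ]
((0.5368821024894714, 0.2561541199684143), (0.11916892975568771, 0.1587149053812027), 11.300889015197754)
red 558 [0.54886053 0.19706387 0.07227828]
green 0 [nan nan nan]
top 1217 [0.52411594 0.24257452 0.19201796] [0.55029405 0.26968483 0.20136031]<stdin>:9: RuntimeWarning: Mean of empty slice.
  ret = um.true_divide(
```

View pics/w4.png

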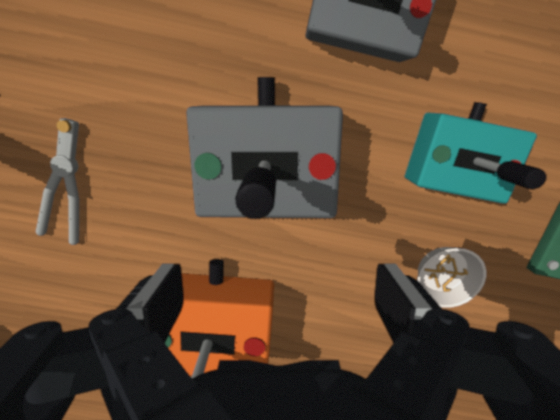

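The view shows the box with green at (208,165), red at (322,166) and the lever upright; its top centre is at (0.537, 0.256). I'll fix the accumulated tilt and centre the tool.

Request:
jog_arm(
  series=[
    [[0.004, -0.009, 0.005, -0.013, 0.046, 0], [0.004, -0.009, 0.005, 0, 0, 0], [0, 0, 0, 0, 0, 0], [0, 0, 0, 0, 0, 0]],
  ],
)

```text
clock: 10.95
tcp_pos: [0.5371, 0.2562, 0.3298]
tool_rot: [[0.981, 0.195, -0.004], [0.195, -0.981, -0.002], [-0.005, 0.001, -1.0]]
ft_force: [0.5, -0.5, -0.1]
opening: 0.0853
```

```bash
cat >> st.py <<'E'
def lv(z,off=0):
    u=np.array([-np.sin(np.radians(11.4)),np.cos(np.radians(11.4))]);c=np.array([.537,.256])
    st([*(c+u*off),z]);s=read_state();p=np.array(s["tcp_pos"])[:2]-c;print("along u",(p@u).round(4),"tiltfix",(lambda t:(round(-t[1],4),round(t[0],4)))(np.array(s["tool_rot"]).T@[0,0,-1]),"Fu",(np.array(s["ft_force"])[:2]@u).round(2))
E
python3 -c "
from st import *
lv(.232)"
```

```text
t 10.95 p [0.5371 0.2562 0.3298] a 11.24 zax [-0.0044 -0.0016 -1.    ] F [ 0.5 -0.5 -0.1] M [-0.04  0.03  0.01] open 0.0853 q [14.8 26.4 84.7 -0.  69.2 93.5]
tool delta [0.0003 0.0001 0.0978]
along u 0.0002 tiltfix (np.float64(0.0007), np.float64(0.0046)) Fu -0.6
```

Request:
jog_arm(
  series=[
    [[0, 0, 0.02, 0, 0.005, 0], [0, 0, 0.02, 0, 0, 0], [0, 0, 0.02, 0, 0, 0], [0, 0, 0, 0, 0, 0]],
  ],
)

```text
clock: 11.35
tcp_pos: [0.5388, 0.2553, 0.2696]
tool_rot: [[0.981, 0.193, 0.003], [0.193, -0.981, -0.0], [0.003, 0.001, -1.0]]
ft_force: [-0.4, -0.1, -0.7]
opening: 0.0857
```

```bash
python3 -c "
from st import *
lv(.232)"
```

```text
t 11.35 p [0.5388 0.2553 0.2696] a 11.12 zax [ 2.7e-03 -3.0e-04 -1.0e+00] F [-0.4 -0.1 -0.7] M [-0.01  0.04 -0.01] open 0.0857 q [14.6 30.3 88.4 -0.1 61.1 93.6]
tool delta [-0.0017 -0.001   0.0376]
along u -0.001 tiltfix (np.float64(0.0008), np.float64(-0.0026)) Fu -0.02
```

Request:
jog_arm(
  series=[
    [[-0.0017, -0.001, 0.013, 0, -0.0026, -0.004], [0, 0, 0.013, 0, 0, 0], [0, 0, 0.011, 0, 0, 0], [0, 0, 0, 0, 0, 0]],
  ],
)

```text
clock: 11.75
tcp_pos: [0.5384, 0.2558, 0.2319]
tool_rot: [[0.981, 0.196, 0.003], [0.196, -0.981, -0.0], [0.003, 0.001, -1.0]]
ft_force: [-0.1, 0.7, 0.9]
opening: 0.0854
```

```bash
python3 - <<'E'
from st import *
lv(.232)
for n in ["wrist","scene"]:
    w=get_image(n);cv2.imwrite(f"pics/{n}5.png",w["image"][:,:,::-1])
E
```

```text
t 11.75 p [0.5384 0.2558 0.2319] a 11.31 zax [ 3.1e-03 -1.0e-04 -1.0e+00] F [-0.1  0.7  0.9] M [-0.04  0.05 -0.  ] open 0.0854 q [14.7 33.1 90.3 -0.1 56.4 93.4]
tool delta [-0.0013 -0.0005 -0.0001]
along u -0.0005 tiltfix (np.float64(0.0007), np.float64(-0.0031)) Fu 0.69
```

View pics/scene5.png

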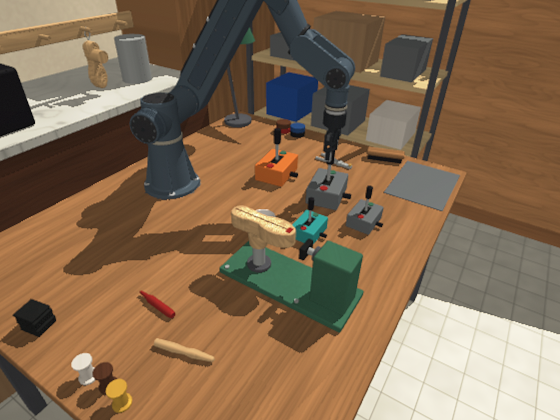

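View pics/wrist5.png

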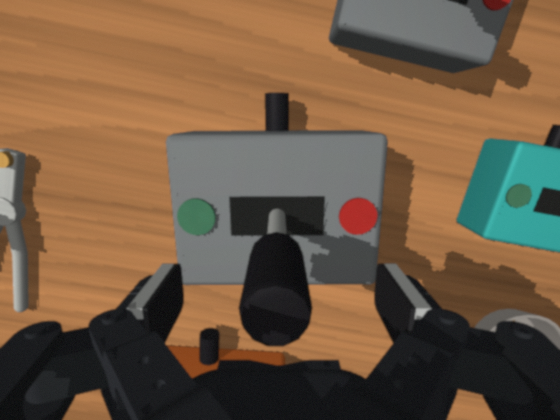

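The fingers straddle the upright lever, centred. I'll push with the red-side finger towards green, slowing near the stop.

Request:
jog_arm(
  series=[
    [[-0.0013, -0.012, 0, 0, -0.003, 0], [0, -0.012, 0, 0, 0, 0], [0, -0.01, 0, 0, 0, 0], [0, -0.01, 0, 0, 0, 0], [0, -0.01, 0, 0, 0, 0], [0, -0.01, 0, 0, 0, 0], [0, 0, 0, 0, 0, 0]],
  ],
)

```text
clock: 12.55
tcp_pos: [0.5249, 0.3233, 0.2351]
tool_rot: [[0.98, 0.199, 0.007], [0.199, -0.98, -0.004], [0.006, 0.005, -1.0]]
ft_force: [0.1, -3.2, 1.6]
opening: 0.0852
```

```bash
python3 - <<'E'
from st import *
lv(.232,.08)
E
```

```text
t 12.55 p [0.5249 0.3233 0.2351] a 11.48 zax [ 0.0067 -0.0038 -1.    ] F [ 0.1 -3.2  1.6] M [-0.58 -0.11  0.03] open 0.0852 q [ 21.4  34.2  87.2  -0.4  58.4 100.1]
tool delta [-0.0014 -0.0116  0.003 ]
along u 0.0684 tiltfix (np.float64(0.005), np.float64(-0.0058)) Fu -3.19
```

Request:
jog_arm(
  series=[
    [[-0.001, -0.005, 0.002, 0.004, -0.005, 0], [0, -0.004, 0.001, 0, 0, 0], [0, 0, 0, 0, 0, 0]],
  ],
)

```text
clock: 12.85
tcp_pos: [0.5232, 0.3319, 0.2328]
tool_rot: [[0.98, 0.2, 0.004], [0.2, -0.98, -0.002], [0.003, 0.003, -1.0]]
ft_force: [0.5, -3.6, 1.2]
opening: 0.0854
```

```bash
python3 - <<'E'
from st import *
lv(.232,.082)
E
```

```text
t 12.85 p [0.5232 0.3319 0.2328] a 11.51 zax [ 0.0038 -0.0022 -1.    ] F [ 0.5 -3.6  1.2] M [-0.7  -0.11 -0.05] open 0.0854 q [ 22.1  34.6  86.7  -0.2  58.5 100.7]
tool delta [-0.0015 -0.0049  0.0008]
along u 0.0771 tiltfix (np.float64(0.0029), np.float64(-0.0032)) Fu -3.59
```

Request:
jog_arm(
  series=[
    [[-0.001, -0.004, 0.001, 0.003, -0.003, 0], [0, -0.002, 0, 0, 0, 0], [0, 0, 0, 0, 0, 0]],
  ],
)

```text
clock: 13.15
tcp_pos: [0.5223, 0.336, 0.2316]
tool_rot: [[0.98, 0.199, 0.002], [0.199, -0.98, -0.002], [0.001, 0.002, -1.0]]
ft_force: [0.1, -3.8, 3.0]
opening: 0.0851
```

```bash
python3 - <<'E'
from st import *
lv(.232,.085)
for n in ["wrist","scene"]:
    w=get_image(n);cv2.imwrite(f"pics/{n}6.png",w["image"][:,:,::-1])
E
```

```text
t 13.15 p [0.5223 0.336  0.2316] a 11.48 zax [ 0.0019 -0.0022 -1.    ] F [ 0.1 -3.8  3. ] M [-0.75 -0.18  0.03] open 0.0851 q [ 22.5  34.8  86.5  -0.2  58.6 101.1]
tool delta [-0.0014 -0.0036 -0.0004]
along u 0.0814 tiltfix (np.float64(0.0025), np.float64(-0.0014)) Fu -3.79
```

View pics/scene6.png

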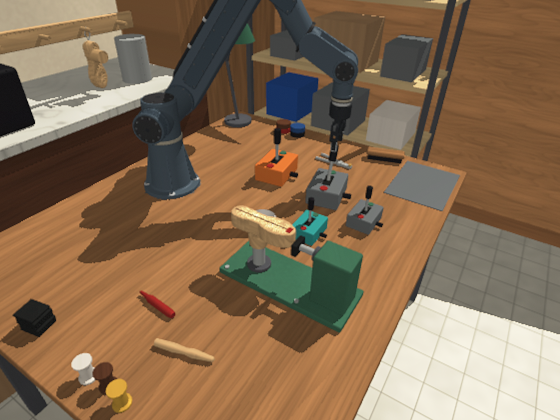

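View pics/wrist6.png

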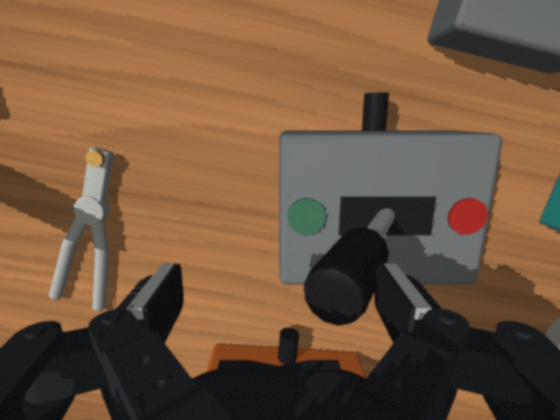

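The ram has advanced in the scene view (pad at about (297,246)), but the force is still only spring-like at 3.8 N, so the lever is not yet at the stop. I'll continue in small steps.

Request:
jog_arm(
  series=[
    [[-0.001, -0.004, 0, 0.002, 0, 0], [0, -0.002, 0, 0, 0, 0], [0, 0, 0, 0, 0, 0]],
  ],
)

```text
clock: 13.55
tcp_pos: [0.521, 0.3389, 0.2314]
tool_rot: [[0.98, 0.199, 0.002], [0.199, -0.98, -0.005], [0.001, 0.005, -1.0]]
ft_force: [1.4, -4.8, 1.1]
opening: 0.0854
```

```bash
python3 - <<'E'
from st import *
lv(.232,.085)
E
```

```text
t 13.55 p [0.521  0.3389 0.2314] a 11.48 zax [ 0.0024 -0.0051 -1.    ] F [ 1.4 -4.8  1.1] M [-0.76 -0.23  0.02] open 0.0854 q [ 22.9  34.9  86.4  -0.4  58.7 101.6]
tool delta [-0.0007 -0.0006 -0.0006]
along u 0.0844 tiltfix (np.float64(0.0055), np.float64(-0.0013)) Fu -5.03
```

Request:
jog_arm(
  series=[
    [[0, -0.004, 0, 0.005, 0, 0], [0, -0.002, 0, 0, 0, 0], [0, 0, 0, 0, 0, 0]],
  ],
)

```text
clock: 13.85
tcp_pos: [0.5211, 0.339, 0.2312]
tool_rot: [[0.98, 0.2, 0.002], [0.2, -0.98, -0.012], [-0.001, 0.012, -1.0]]
ft_force: [1.3, -4.4, 2.9]
opening: 0.0852
```

```bash
python3 - <<'E'
from st import *
lv(.232,.085)
t=get_image("top");cv2.imwrite("pics/t7.png",cv2.resize(t["image"][90:250,160:400,::-1],None,fx=3,fy=3,interpolation=cv2.INTER_CUBIC))
w=get_image("scene");P=cloud(w)
# lever grip axis from cloud
q=P[(P[...,0]>.45)&(P[...,0]<.6)&(P[...,1]>.2)&(P[...,1]<.42)&(P[...,2]>.08)&(P[...,2]<.125)]
print(len(q))
for lo in np.arange(.08,.125,.01):
    k=q[(q[:,2]>=lo)&(q[:,2]<lo+.01)]
    if len(k): print(round(lo,3),len(k),np.median(k,0).round(4))
E
```

```text
t 13.85 p [0.5211 0.339  0.2312] a 11.56 zax [ 0.0018 -0.0124 -0.9999] F [ 1.3 -4.4  2.9] M [-0.74 -0.2   0.02] open 0.0852 q [ 23.   35.   86.2  -0.8  59.  101.9]
tool delta [-0.0008 -0.0004 -0.0008]
along u 0.0846 tiltfix (np.float64(0.0125), np.float64(0.0008)) Fu -4.53
45
0.08 9 [0.5367 0.2593 0.0842]
0.09 10 [0.5368 0.2654 0.0931]
0.1 12 [0.5377 0.2695 0.1042]
0.11 9 [0.5351 0.2766 0.1132]
0.12 5 [0.5357 0.2811 0.1206]
```

View pics/t7.png

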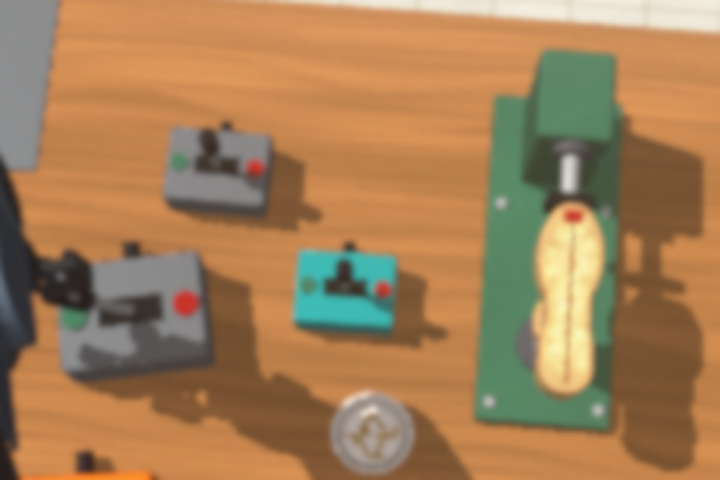

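The tool stopped advancing at 84.6 mm, and the ram pad is at the toe in the top view, so the stop appears to be reached. I'll hold with a light push for over a second and read force and tilt under load.

Request:
jog_arm(
  series=[
    [[0, -0.003, 0, 0.01, 0, 0], [0, -0.003, 0, 0.003, 0, 0], [0, -0.003, 0, 0, 0, 0], [0, -0.003, 0, 0, 0, 0], [0, -0.003, 0, 0, 0, 0]],
  ],
)

```text
clock: 14.45
tcp_pos: [0.5208, 0.341, 0.2304]
tool_rot: [[0.979, 0.204, 0.0], [0.204, -0.979, -0.028], [-0.006, 0.027, -1.0]]
ft_force: [3.4, -12.4, 1.0]
opening: 0.0853
```

```bash
python3 - <<'E'
from st import *
import pickle
lv(.232,.085)
d0=pickle.load(open("d0.pkl","rb"))
for n in ["top","scene"]:
    im=get_image(n);
    for I,nm in [(d0[n],"before"),(im,"now")]:
        P=cloud(I);hsv=cv2.cvtColor(I["image"],cv2.COLOR_RGB2HSV)
        k=(P[...,0]>.6)&(P[...,0]<.76)&(abs(P[...,1]+.2)<.04)&(P[...,2]>.155)&(P[...,2]<.18)&(hsv[...,2]<70)
        q=P[k]; print(n,nm,k.sum(),np.percentile(q[:,0],[2,50,98]).round(4) if len(q) else "")
P=cloud(im)
k=P[(P[...,0]>.5)&(P[...,0]<.58)&(P[...,1]>.24)&(P[...,1]<.36)&(P[...,2]>.08)&(P[...,2]<.13)]
f=np.polyfit(k[:,2],(k[:,:2]-[.537,.256])@[-.198,.980],1);print("rod slope rad",np.arctan(f[0]),len(k))
E
```

```text
t 14.45 p [0.5208 0.341  0.2304] a 11.79 zax [ 0.     -0.0276 -0.9996] F [  3.4 -12.4   1. ] M [-1.84 -0.54  0.06] open 0.0853 q [ 23.5  35.3  85.8  -1.7  59.6 102.5]
tool delta [-0.0009  0.0016 -0.0015]
along u 0.0865 tiltfix (np.float64(0.027), np.float64(0.0056)) Fu -12.85
top before 74 [0.6832 0.6873 0.6996]
top now 19 [0.6603 0.6677 0.6715]
scene before 169 [0.6867 0.699  0.7578]
scene now 159 [0.6635 0.6742 0.7561]
rod slope rad 0.5259182525958569 51
```

It is at the stop: 12.9 N against about 6 N of spring, rod tilt about 0.5 rad, ram out about 24 mm. I'll keep holding.

Request:
jog_arm(
  series=[
    [[0, -0.002, 0, 0, 0, 0], [0, -0.002, 0, 0, 0, 0], [0, -0.002, 0, 0, 0, 0], [0, -0.002, 0, 0, 0, 0], [0, -0.002, 0, 0, 0, 0], [0, -0.002, 0, 0, 0, 0], [0, -0.002, 0, 0, 0, 0], [0, -0.002, 0, 0, 0, 0]],
  ],
)

```text
clock: 15.35
tcp_pos: [0.5207, 0.3425, 0.2291]
tool_rot: [[0.978, 0.207, 0.0], [0.206, -0.977, -0.057], [-0.012, 0.056, -0.998]]
ft_force: [2.7, -9.0, 1.7]
opening: 0.0856
```

```bash
python3 - <<'E'
from st import *
lv(.232,.0)
E
```

```text
t 15.35 p [0.5207 0.3425 0.2291] a 11.91 zax [ 1.000e-04 -5.740e-02 -9.984e-01] F [ 2.7 -9.   1.7] M [-1.44 -0.44  0.06] open 0.0856 q [ 24.2  35.7  85.2  -3.4  60.5 104. ]
tool delta [-0.0019  0.088   0.0021]
along u 0.088 tiltfix (np.float64(0.0562), np.float64(0.0118)) Fu -9.37
```

Request:
jog_arm(
  series=[
    [[0, 0.007, 0, 0, 0, 0], [0, 0.007, 0, 0, 0, 0], [0, 0.007, 0, 0.01, 0.002, 0], [0, 0.007, 0, 0.01, 0.002, 0], [0, 0.007, 0, 0.01, 0.002, 0], [0, 0.007, 0, 0.01, 0.002, 0], [0, 0.007, 0, 0.01, 0.002, 0], [0, 0.007, 0, 0, 0, 0], [0, 0.007, 0, 0, 0, 0], [0, 0.007, 0, 0, 0, 0], [0, 0, 0, 0, 0, 0]],
  ],
)

```text
clock: 16.45
tcp_pos: [0.5349, 0.271, 0.2309]
tool_rot: [[0.979, 0.203, -0.003], [0.203, -0.979, 0.007], [-0.001, -0.007, -1.0]]
ft_force: [-0.4, 0.3, 0.1]
opening: 0.0853
```

```bash
python3 - <<'E'
from st import *
lv(.232,.0)
E
```

```text
t 16.45 p [0.5349 0.271  0.2309] a 11.71 zax [-0.0027  0.0068 -1.    ] F [-0.4  0.3  0.1] M [-0.02 -0.02  0.02] open 0.0853 q [16.  33.4 89.8  0.5 56.8 94.1]
tool delta [-0.001   0.0151 -0.0013]
along u 0.0151 tiltfix (np.float64(-0.0072), np.float64(0.0013)) Fu 0.36
```

The lever is released with zero force. I'll centre, then rise straight up clear of it.

Request:
jog_arm(
  series=[
    [[-0.001, 0.008, 0, -0.007, 0, 0], [0, 0.006, 0, 0, 0, 0], [0, 0, -0.015, 0, 0, 0], [0, 0, -0.02, 0, 0, 0], [0, 0, -0.02, 0, 0, 0], [0, 0, -0.03, 0, 0, 0], [0, 0, -0.03, 0, 0, 0], [0, 0, 0, 0, 0, 0]],
  ],
)

```text
clock: 17.25
tcp_pos: [0.5367, 0.2549, 0.3481]
tool_rot: [[0.979, 0.204, -0.006], [0.204, -0.979, -0.001], [-0.006, 0.0, -1.0]]
ft_force: [0.2, -0.1, -0.3]
opening: 0.0854
```

```bash
python3 - <<'E'
from st import *
lv(.232,.0)
for n in ["top","scene","wrist"]:
    w=get_image(n);I=w["image"][:,:,::-1]
    cv2.imwrite(f"pics/{n}8.png",I if n!="top" else cv2.resize(I[90:250,160:400],None,fx=3,fy=3,interpolation=cv2.INTER_CUBIC))
    if n=="wrist":
        g=cloud(w);t=(abs(g[...,2]-.2)<.008)&(abs(g[...,0]-.537)<.08)&(abs(g[...,1]-.256)<.08);print("top",g[t].min(0),g[t].max(0))
        continue
    P=cloud(w);hsv=cv2.cvtColor(w["image"],cv2.COLOR_RGB2HSV)
    k=(P[...,0]>.6)&(P[...,0]<.76)&(abs(P[...,1]+.2)<.04)&(P[...,2]>.155)&(P[...,2]<.18)&(hsv[...,2]<70)
    print(n,"pad",np.percentile(P[k][:,0],[2,50,98]).round(4))
    A=np.array([.545,-.2003]);m=(abs(P[...,2]-.19)<.006)&(hsv[...,0]<40)&(hsv[...,2]>100)&(P[...,0]>.44)&(P[...,0]<.665)&(abs(P[...,1]+.2)<.06)
    print(cv2.minAreaRect(P[m][:,:2].astype(np.float32)))
    r=m&((hsv[...,0]<6)|(hsv[...,0]>172))&(hsv[...,1]>140);v=P[r].mean(0)[:2]-A;print("toe dir",np.degrees(np.arctan2(v[1],v[0])),v)
E
```

```text
t 17.25 p [0.5367 0.2549 0.3481] a 11.75 zax [-0.0057 -0.0015 -1.    ] F [ 0.2 -0.1 -0.3] M [-0.   -0.04 -0.02] open 0.0854 q [14.6 25.2 83.5  0.  71.6 92.9]
tool delta [ 0.0012 -0.001   0.1161]
along u -0.001 tiltfix (np.float64(0.0003), np.float64(0.0059)) Fu -0.09
top pad [0.6837 0.6878 0.6987]
((0.558137059211731, -0.20211449265480042), (0.1936112344264984, 0.06406713277101517), 2.2487854957580566)
toe dir 0.6776876626998326 [0.09581606 0.00113335]
scene pad [0.6871 0.6986 0.7566]
((0.5603878498077393, -0.19868969917297363), (0.06440313160419464, 0.1945899873971939), 87.70849609375)
toe dir -0.16957197909674848 [ 0.09808642 -0.0002903 ]
top [0.5239268  0.24250538 0.19208623] [0.55035695 0.26997669 0.20100703]
```

View pics/top8.png

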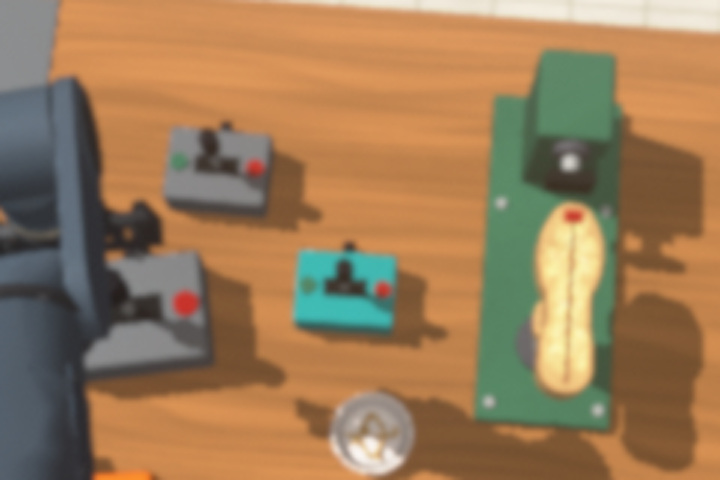

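View pics/scene8.png

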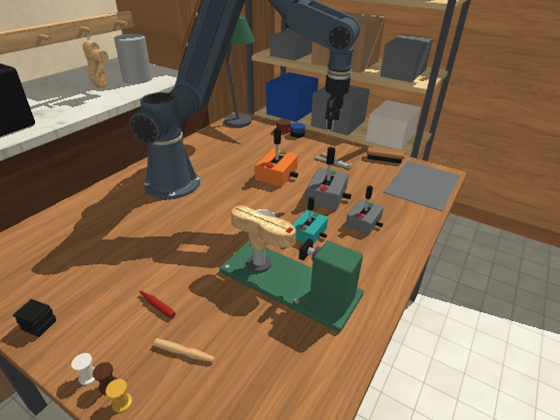

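The lever is upright (top centre (0.537, 0.256), as before), the ram is back at its rest position, the last still faces the pad, and the bystanders have not moved. The gripper is clear, so I'll hand in.

```bash
python3 -c "
from rig import *
print(job_done())"
```

```text
the job is handed in; nothing more can be done
None
```

The job is handed in at about 17.4 s of the 53 s allowed; no verdict is reported.

**What I did:**
- I gripped the last at its waist and turned it about 70° clockwise on its post until its toe faced the ram pad, then let go.
- On the larger grey box, I pushed the lever to its green stop with one finger and held it there for more than a second. I then eased it back upright and rose clear.

**Last checks:**
- **Last:** a close wrist view after the turn, before the ram ran, put it within about 0.2° of the press axis. I did not repeat that view afterwards. The coarser final views gave +0.7° (top) and -0.2° (scene) for the toe patch. A rectangle fitted to the whole outline read about ±2° with opposite signs in the two views, which I took as fitting noise.
- **Ram and lever at the stop:** the push read 13 N, against about 6 N of spring force. The lever rod measured about 0.5 rad, and the ram was out about 24 mm, against the toe.
- **After release:** the pad was back at its starting position and the lever upright at its original spot. The dish, punch and burnisher looked unmoved. The pliers were partly hidden in the final views, though they looked unmoved in an earlier wrist view. Nothing was touching the robot.

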